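# Slide the watering box open and push the disc-ended valve handle shut

## Task

On the foyer credenza, slide the metal cover of the plant-watering box all the way along to the other end of the box, without lifting it, so that the valve bay lies open. Then push the valve handle that is marked by a round disc at its end fully shut, a quarter turn clockwise seen from above until it lies across its pipe. Leave the plain bar handle and the ornaments around the box where they are, leave the cover open, and move clear.

Things in the scene. Friction and masses are not known exactly. Their poses are not given: they have to be found in the camera images.
- box: Fixed dark wooden watering box, 182 (x) x 472 (y) x 78 mm high; its place and yaw change. Origin: centre of its underside, on the work surface; x across, away from the robot at yaw 0; y along; z up. Valve bay in the -y half, solid deck with top at z 70 in the +y half. The cover rides at z 70 between side guides (inner faces x +-85.5, tops z 78) and end stops at y +-230 mm.
- cover: Loose aluminium cover, 0.3 to 0.6 kg: slab 167 (x) x 232 (y) x 8 mm with a raised square pad 110 x 110 x 16 mm centred on top. Origin: centre of its underside, which rides at box z 70 (slab top z 78, pad top z 94); axes as the box's. Starts centred at box y -112 to -102 mm (bay covered); at the far end stop it is at +114 (bay open). Slides with 2 to 6 N.
- bay (a point): Centre of the floor of the valve bay, 10 mm above the work surface, at box y -110 mm. Inside, the bay measures 150 mm (box x) by 220 mm (box y).
- pad_face (a point): Middle of the -y face of the cover's raised pad (55 mm from the cover's centre), 8 mm above the slab. The slab is bare for 61 mm on its -y side. A fingertip pushing this face towards box +y slides the cover open.
- disc_pivot (a point): Turning axis of the marked handle, z 55 mm, at box x +35 and box y -155 or -70 mm (the two valves change places). The handle: a dark steel lever, z 48 to 62 mm, 12 mm wide, ending in a round upright disc of 26 mm diameter centred 42 mm from the axis. A copper pipe along box x runs under it, its top at z 36 mm.
- disc_end (a point): Centre of the round disc at the end of the marked handle, 42 mm from disc_pivot, z 55 mm.
- disc_handle (a joint): Angle of the marked handle: 0 = fully open, pointing along the pipe to box -x; grows clockwise seen from above; 1.571 = fully shut against its stop, pointing to box +y, across the pipe. Starts at 0 to 0.25; stays where it is left; needs about 1.2 N at the disc.
- bar_pivot (a point): Axis of the other valve, with the plain handle, 55 mm above the work surface, at the other of the two places. Its handle is a straight dark steel bar 12 mm wide, 55 mm long from the axis, z 48 to 62 mm. It is to be left alone.
- bar_end (a point): Point on the plain bar handle 42 mm from its axis, z 55 mm.
- canister: Bystander: clear acrylic canister with a grey clip-on lid, 94 mm diameter, 126 mm high, behind the deck half of the box. Origin: centre of its underside.
- sunglasses_a: Bystander: black plastic sunglasses standing open behind the bay half of the box, 133 x 138 x 44 mm. Origin: under the middle of the lenses, arms to their +x.
- sunglasses_b: Bystander: brown plastic sunglasses like the others, beyond the deck (+y) end of the box. Origin: under the middle of the lenses, arms to their +x.
- pebbles: Bystander: ceramic sculpture of three stacked pebbles, 90 mm diameter, 77 mm high, beyond the bay (-y) end of the box. Origin: centre of its underside.

How it is judged (in metres and radians):
On the way, in this order (a step that is already met when the one before it is completed fails the run):
1. the cover is slid to the other end while the marked handle is still open (y of cover in the frame of box above 0.094 m and value of joint disc_handle below 0.6 rad), for 0.2 s.
2. the disc-ended handle is pushed shut (value of joint disc_handle above 1.42 rad), for 0.2 s.
At the end, for the whole second after the job is handed in: The cover lies flat in its track, its centre beyond box y = +94 mm (within 20 mm of the end stop), at rest; the disc-ended handle is at 1.42 rad or more of 1.571; the end of the plain handle has moved less than 10 mm and each bystander less than 20 mm (y of cover in the frame of box above 0.094 m and z of cover in the frame of box between 0.066 and 0.074 m and angle between cover's own z axis and vertical below 0.05 rad and linear speed of cover below 0.01 m/s and value of joint disc_handle above 1.42 rad and distance of bar_end from where it was at the start of the episode below 0.01 m and distance of each of canister, sunglasses_a, sunglasses_b, pebbles from where it was at the start of the episode below 0.02 m); the robot touches nothing.
It fails at once if the cover is lifted or tipped out of its track (over 10 mm up or 0.12 rad) (z of cover in the frame of box above 0.08 m or angle between cover's own z axis and vertical above 0.12 rad).
It fails at once if the plain bar handle is turned (its end moves over 10 mm) (distance of bar_end from where it was at the start of the episode above 0.01 m).
It fails at once if an ornament (canister, sunglasses or pebble sculpture) is moved or lifted over 20 mm (distance of any of canister, sunglasses_a, sunglasses_b, pebbles from where it was at the start of the episode above 0.02 m).
It also fails if it takes over 54 s, if anything falls off the work surface, if the arm or the gripper's body presses on something with over 40 N, if the wrist force passes 120 N, or if a joint passes its speed limit or range.

## Robot

A 6-joint arm with a two-finger parallel gripper is mounted at the origin on the work surface. World frame = base frame: x ahead of the robot, y to its left, z up, the work surface at z = 0. Lengths are in mm, angles in rad, forces in N, time in s.
With the tool pointing down it reaches from about 275 to 1000 mm from the base axis. Payload 8.4 kg.
Tool frame: the origin (TCP) lies at the centre of the arm's flange, where the gripper is bolted on; the fingertips stand 173 mm ahead of it and the grasp point (between the pads) lies 155 mm ahead of it (r.nose_length is the distance from the TCP to the fingertips, in mm); z points along the fingers, y is the direction in which the jaws open and shut (so a half turn about z gives the same grasp; the last joint's range is limited). The gripper opens to 85 mm and grips with 20 to 120 N. Pads are 22 mm wide; open, the fingers measure 114 mm over their backs; the gripper's body (76 mm by 85 mm) begins 54 mm behind the grasp point. The pads swing forward as they close: fully open they stand 13 mm farther back than shut.
Start: joints at [-1.109, 0.353, 1.633, -0, 1.155, -0.002], TCP at [279.593, -558.979, 404.681] pointing down, gripper open.
Joint ranges: [-2.63, 2.63], [-0.92, 2.1], [0.06, 2.66], [-1.3, 4.44], [0, 2.69], [-3.02, 3.02]. Speed limits (rad/s): [2.22, 2.22, 2.79, 3.14, 3.14, 3.14].

## Interface

Orientations are given as [roll, pitch, yaw] about the fixed x, y, z axes, in that order (R = Rz(yaw) Ry(pitch) Rx(roll)).
In Python, from rig import r, grab_frame, workorder gives the robot as it stands.
- The arm moves only by the tool carry_out, never from a script. Its argument "steps" is a list that holds one entry, the list of rows, each a list of 5 numbers: the opening in per cent of the stroke, from 0 (shut) to 100 (fully open), then the shift along the tool's x, y, z in m, then the turn about the tool's z in degrees. In form: [[[jaw, x, y, z, spin], ...]]. A call has 1 to 8 rows; each row is the pose to reach, as a shift and turn from the pose measured when the call began, along the tool's axes at that moment; what a row does not reach only later rows make up. A row lasts 1/10 s, in which the tool goes at most 50 mm and 8.59 degrees, less where a joint would pass 70% of its speed; a pose out of reach is approached as far as the arm can. A call with a gripper value outside its range is refused whole. The fingers move at their own pace and stop on an object; "squeeze" is the grip in N (left out, the last holds). Time passes only in rows, so rows that repeat a pose let the fingers close. It gives the time, the measured TCP pose, the force and the opening at its end, in the units of the state.
- r.sense(): the state, without advancing time (a new reading comes with each control period).
- grab_frame(name): name is "side" or "top"; returns a dict with "image" (400x640x3 uint8, red, green, blue), "intrinsics" (3x3 intrinsics, pixels), "eye" and "rotation" of the camera in the world. Camera axes: x right, y up, looking along -z (the intrinsics and any distortion apply to the point x, -y, -z); pixel columns grow to the right and rows downward; lengths in mm; the calibration is good to about 2 mm. A picture is of the moment at which its call begins. There is no depth.
- workorder.sign_off(): hands the job in, once; it reports no verdict.
The state is a dict: "clock": time; "qpos": joint angles; "qvel": joint speeds; "joint_efforts": joint torques, N m; "eef_pos": TCP position; "tcp_rot": TCP orientation; "contact_force": force on the tool from outside, world axes, zero at the start; "wrist_torque": the same for the moment, N m; "opening": opening from 0.0 (shut) to 1.0 (fully open).
Only numpy, scipy, OpenCV 4.12 (cv2) and the standard library are available. Lean on these libraries where they do the work, as an engineer would, in place of code of your own. Each camera call takes 0.05 s, during which the arm holds its last target.

## Working session

There is one attempt and no reset: what is moved stays moved. The work goes in short steps, Python scripts to look and compute and a tool call to move; the robot and the scene stay as the last step left them, time stands still between calls to the robot, and variables do not carry over. Pictures are saved under pics/ and viewed, and the job is handed in when it is done.

Besides the shell and the picture viewer there is one more tool, called after "Emit:" by a JSON object that holds its "fn" and its "kwargs", one argument or row to a line. carry_out: Moves the arm, as the interface text tells. Its arguments: {"type":"object","properties":{"steps":{"type":"array","items":{"type":"array","items":{"type":"array","items":{"type":"number"}}}},"squeeze":{"type":"number"}},"required":["steps"]}

```bash
ls; mkdir -p pics
python3 - <<'E'
from rig import r, grab_frame, workorder
import cv2
print(r.sense())
for n in ("top","side"):
    f=grab_frame(n); cv2.imwrite(f"pics/{n}0.png",f["image"][:,:,::-1]); print(n,f["intrinsics"],f["eye"],f["rotation"],[k for k in f])
E
```

```text
pics
{'clock': 0.0, 'qpos': array([-1.10942470e+00,  3.53655746e-01,  1.63414444e+00,  6.72397187e-06,
        1.15518349e+00, -2.42563598e-03]), 'qvel': array([ 0.00078666, -0.00016957, -0.00147922, -0.0001425 , -0.00215924,
       -0.00088347]), 'joint_efforts': array([-3.68285109e-04, -6.05257559e+01, -3.42063260e+01, -6.59568127e-05,
        9.59810510e-03,  7.72760177e-05]), 'eef_pos': array([ 279.47371544, -558.77057474,  403.95235149]), 'tcp_rot': array([-3.14020165e+00, -9.52186373e-06,  4.63794539e-01]), 'contact_force': array([-0.37907665,  0.32573389, -0.2910933 ]), 'wrist_torque': array([0.00427469, 0.00732397, 0.0125099 ]), 'opening': 1.00717506318539}
top [[500.62064336   0.         324.37735086]
 [  0.         500.62064336 200.13104533]
 [  0.           0.           1.        ]] [ 360.84027328   59.46297864 1377.23547831] [ 0.17956108 -0.01290574 -1.58418931] ['image', 'intrinsics', 'eye', 'rotation']
side [[516.1831468    0.         325.40829562]
 [  0.         516.1831468  202.85043897]
 [  0.           0.           1.        ]] [-216.10125629  822.1288854   767.89177847] [ 1.0256146   0.00921238 -2.33695816] ['image', 'intrinsics', 'eye', 'rotation']
```

View pics/top0.png

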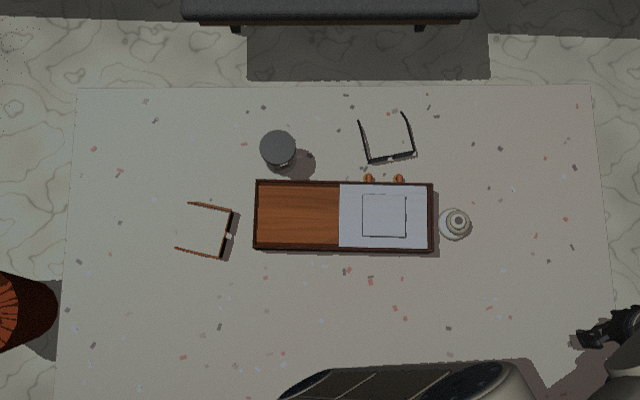

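View pics/side0.png

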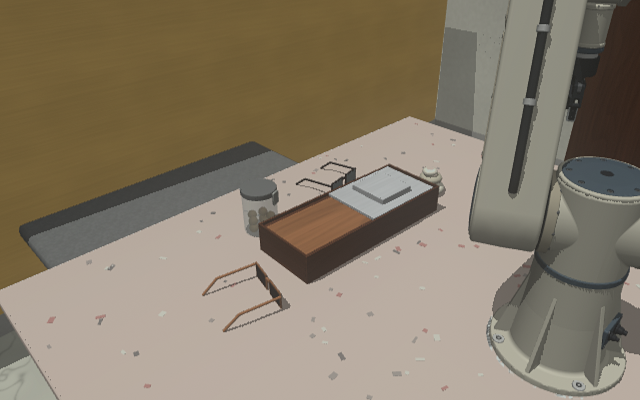

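```bash
cat > h.py <<'E'
import numpy as np, cv2
from scipy.spatial.transform import Rotation as Ro
from rig import r, grab_frame, workorder
def rot(f): return Ro.from_euler('xyz',f["rotation"]).as_matrix()
def ray(f,uv,z):
    uv=np.atleast_2d(np.array(uv,float)); K=f["intrinsics"]
    d=np.c_[(uv[:,0]-K[0,2])/K[0,0],-(uv[:,1]-K[1,2])/K[1,1],-np.ones(len(uv))]@rot(f).T
    e=np.array(f["eye"]); return e+d*((z-e[2])/d[:,2])[:,None]
def proj(f,P):
    K=f["intrinsics"]; c=(np.atleast_2d(P)-np.array(f["eye"]))@rot(f)
    return np.c_[K[0,2]+K[0,0]*c[:,0]/-c[:,2],K[1,2]+K[1,1]*c[:,1]/c[:,2]]
def save(f,name,crop=None,s=1):
    im=f["image"][:,:,::-1]
    if crop: x0,y0,x1,y1=crop; im=im[y0:y1,x0:x1]
    cv2.imwrite(f"pics/{name}.png",cv2.resize(im,None,fx=s,fy=s,interpolation=cv2.INTER_NEAREST))
E
python3 - <<'E'
from h import *
f=grab_frame("top"); save(f,"top1",(240,165,450,270),3.5)
im=f["image"]
for uv in [(300,210),(420,240),(385,215),(345,186),(300,182),(300,250),(300,260),(255,215),(434,215),(438,200)]: print(uv,im[uv[1],uv[0]])
print(proj(f,[[500,0,0],[500,100,0]]))
np.save("top1.npy",im)
s=grab_frame("side"); save(s,"side1",(180,150,460,350),2.8)
E
```

```text
(300, 210) [115  72  38]
(420, 240) [133 137 144]
(385, 215) [134 137 146]
(345, 186) [138 143 148]
(300, 182) [26 17  8]
(300, 250) [16 12  4]
(300, 260) [136 134 129]
(255, 215) [42 27 17]
(434, 215) [86 80 75]
(438, 200) [87 81 76]
[[338.81375382 239.43138315]
 [302.53781308 239.86903181]]
```

View pics/top1.png

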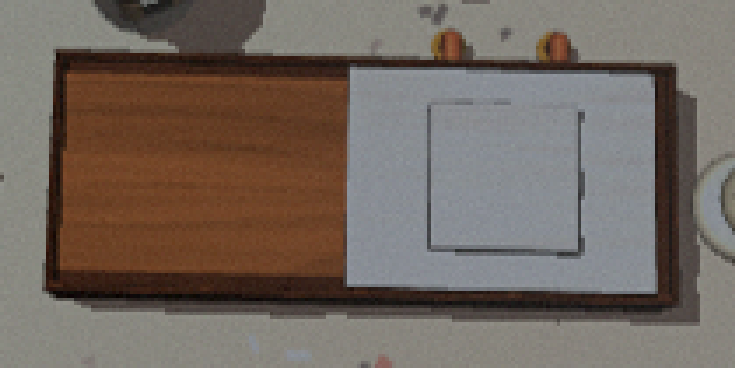

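View pics/side1.png

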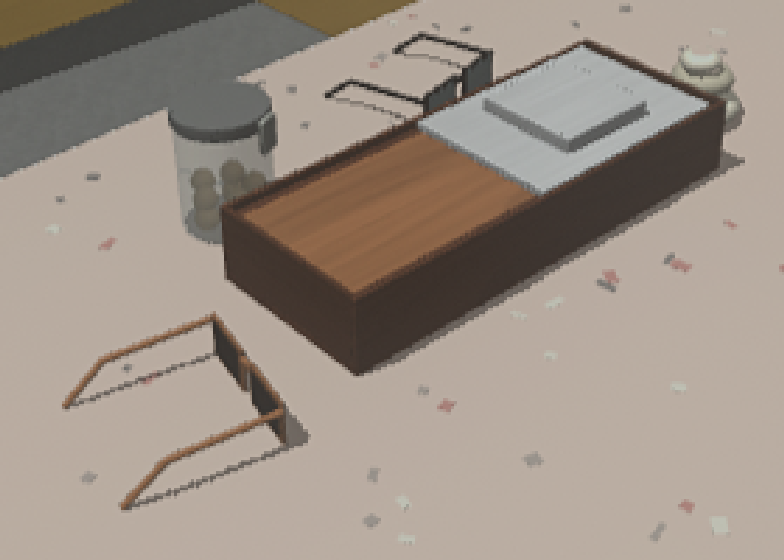

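Run:
```python
from h import *
f=grab_frame("top"); im=f["image"].astype(int)
roi=np.zeros(im.shape[:2],bool); roi[170:265,245:442]=1
def rect(m,z):
    m=cv2.morphologyEx((m&roi).astype(np.uint8),cv2.MORPH_OPEN,np.ones((3,3)))
    c=max(cv2.findContours(m,0,1)[0],key=cv2.contourArea)
    q=cv2.boxPoints(cv2.minAreaRect(c)); P=ray(f,q,z)[:,:2]; 
    print(q.round(1).tolist(),"\n",P.round(1).tolist(),P.mean(0).round(1),[round(np.linalg.norm(P[i]-P[i-1]),1) for i in range(4)]); return P
cm=(im[:,:,2]>im[:,:,0]+3)&(im[:,:,0]>90)
P=rect(cm,78)
e=[P[i]-P[i-1] for i in range(4)]
e=max(e,key=lambda v:abs(v[1])); e=e*np.sign(e[1]); print("cover yaw",np.arctan2(-e[0],e[1]))
# whole box
bm=cm|(im[:,:,0]>1.35*im[:,:,2])
P=rect(bm,78)
e=[P[i]-P[i-1] for i in range(4)]
e=max(e,key=lambda v:abs(v[1])); e=e*np.sign(e[1]); print("box yaw",np.arctan2(-e[0],e[1]))
# hull extreme pts
m=(bm&roi).astype(np.uint8); m=cv2.morphologyEx(m,cv2.MORPH_OPEN,np.ones((3,3)))
cv2.imwrite("pics/mask.png",cv2.resize(m[165:270,240:450]*255,None,fx=3,fy=3))
```

```text
[[338.29998779296875, 246.5], [339.6000061035156, 183.89999389648438], [427.29998779296875, 185.8000030517578], [426.0, 248.3000030517578]] 
 [[473.9, 5.1], [639.7, -1.5], [632.2, -234.7], [466.2, -222.9]] [ 553.  -113.5] [np.float64(228.2), np.float64(166.0), np.float64(233.4), np.float64(166.3)]
cover yaw -0.032358247316437244
[[252.60000610351562, 249.5], [254.10000610351562, 178.8000030517578], [434.5, 182.6999969482422], [432.8999938964844, 253.39999389648438]] 
 [[468.7, 227.1], [656.0, 225.3], [640.3, -254.2], [452.8, -240.3]] [554.5 -10.6] [np.float64(467.7), np.float64(187.3), np.float64(479.8), np.float64(188.0)]
box yaw -0.03276937866108814
```

View pics/mask.png

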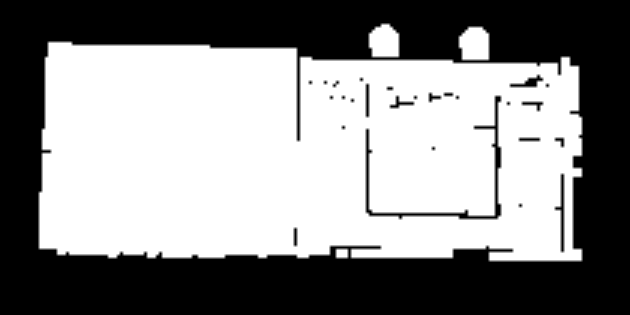

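```bash
cat >> h.py <<'E'
def quad(f,m,rng,z):
    """fit 4 lines to contour; rng: dict side->(u0,u1,v0,v1) windows; returns world lines (pt,dir)"""
    c=max(cv2.findContours(m.astype(np.uint8),0,1)[0],key=cv2.contourArea)[:,0,:].astype(float)
    out={}
    for k,(u0,u1,v0,v1) in rng.items():
        p=c[(c[:,0]>=u0)&(c[:,0]<=u1)&(c[:,1]>=v0)&(c[:,1]<=v1)]
        off={'L':(-.5,0),'R':(.5,0),'T':(0,-.5),'B':(0,.5)}[k[0]]
        W=ray(f,p+np.array(off),z)[:,:2].astype(np.float32)
        l=cv2.fitLine(W,cv2.DIST_HUBER,0,.01,.01).ravel(); res=np.abs((W-l[2:])@[-l[1],l[0]])
        out[k]=l; print(k,len(p),"dir",l[:2].round(4),"pt",l[2:].round(1),"yaw",round(float(np.arctan(l[1]/l[0]) if abs(l[0])>abs(l[1]) else -np.arctan(l[0]/l[1])),4),"res",round(float(res.mean()),2))
    return out
def inter(a,b):
    t=np.linalg.solve(np.c_[a[:2],-b[:2]],b[2:]-a[2:]); return a[2:]+t[0]*a[:2]
E
python3 - <<'E'
from h import *
f=grab_frame("top"); im=f["image"].astype(int)
roi=np.zeros(im.shape[:2],bool); roi[170:265,245:432]=1
cm=(im[:,:,2]>im[:,:,0]+2)&(im[:,:,0]>90)&roi
cm=cv2.morphologyEx(cm.astype(np.uint8),cv2.MORPH_CLOSE,np.ones((3,3)))
print("cover"); Q=quad(f,cm,{'L':(330,345,190,241),'R':(422,435,190,241),'T':(345,420,175,192),'B':(345,420,240,256)},78)
C=[inter(Q[a],Q[b]) for a,b in("LT","LB","RB","RT")]; print(np.round(C,1),np.mean(C,0),[np.linalg.norm(C[i]-C[i-1]).round(1) for i in range(4)])
roi[:,425:440]=1
# box outline: not-table => dark or brown; use wood part left and the top edge
bm=(im[:,:,0]>1.35*im[:,:,2])&roi|(cm>0)
print("box"); Q=quad(f,bm,{'L':(248,260,186,242),'T1':(262,335,172,188)},78)
wm=(im[:,:,0]>1.35*im[:,:,2])&(im[:,:,0]>65)&roi
cv2.imwrite("pics/m2.png",cv2.resize(((wm*255).astype(np.uint8))[165:270,240:450],None,fx=3,fy=3))
K=f["intrinsics"]; 
# darkest-row scan around box ends
for v in (200,215,230): print([tuple(im[v,u]) [0:3:2] for u in range(426,442)])
for u in (280,320,): print([int(im[v,u,0]) for v in range(240,260)],[int(im[v,u,0]) for v in range(174,192)])
E
```

```text
cover
L 52 dir [ 0.9989 -0.0466] pt [555.2   1.9] yaw -0.0466 res 0.56
R 52 dir [ 0.9988 -0.0499] pt [ 546.2 -228.2] yaw -0.0499 res 0.0
T 76 dir [0.0313 0.9995] pt [ 636.3 -103.2] yaw -0.0313 res 0.62
B 76 dir [0.0409 0.9992] pt [ 470.1 -104.1] yaw -0.0409 res 0.66
[[ 639.4   -2. ]
 [ 474.6    5.6]
 [ 465.2 -224.2]
 [ 632.2 -232.5]] [ 552.8439  -113.26759] [np.float32(230.6), np.float32(165.0), np.float32(230.0), np.float32(167.3)]
box
L 57 dir [ 0.9995 -0.0316] pt [563.4 225.5] yaw -0.0316 res 0.61
T1 74 dir [0.0312 0.9995] pt [652.5 126.9] yaw -0.0312 res 0.65
[(np.int64(134), np.int64(144)), (np.int64(42), np.int64(12)), (np.int64(53), np.int64(28)), (np.int64(55), np.int64(27)), (np.int64(40), np.int64(25)), (np.int64(51), np.int64(31)), (np.int64(50), np.int64(29)), (np.int64(57), np.int64(44)), (np.int64(80), np.int64(67)), (np.int64(81), np.int64(70)), (np.int64(79), np.int64(69)), (np.int64(81), np.int64(70)), (np.int64(86), np.int64(78)), (np.int64(139), np.int64(129)), (np.int64(136), np.int64(127)), (np.int64(139), np.int64(127))]
[(np.int64(140), np.int64(148)), (np.int6
[... 575 characters left out ...]
t64(54), np.int64(29)), (np.int64(36), np.int64(31)), (np.int64(53), np.int64(30)), (np.int64(54), np.int64(34)), (np.int64(85), np.int64(74)), (np.int64(82), np.int64(69)), (np.int64(82), np.int64(69)), (np.int64(77), np.int64(68)), (np.int64(83), np.int64(73)), (np.int64(92), np.int64(83)), (np.int64(119), np.int64(100)), (np.int64(134), np.int64(117))]
[113, 109, 88, 54, 56, 57, 50, 61, 56, 15, 32, 67, 79, 100, 142, 142, 135, 133, 137, 134] [62, 102, 140, 137, 139, 116, 47, 40, 29, 60, 56, 66, 98, 112, 99, 103, 108, 102]
[112, 114, 102, 82, 47, 56, 50, 44, 52, 42, 17, 35, 68, 79, 78, 103, 141, 142, 139, 134] [136, 133, 130, 136, 139, 142, 119, 50, 42, 34, 57, 52, 68, 91, 111, 103, 98, 99]
```

View pics/m2.png

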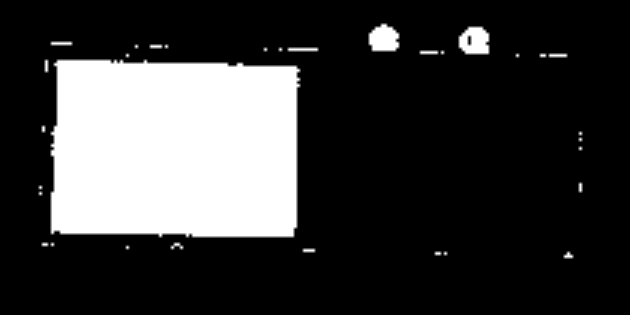

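```bash
cat >> h.py <<'E'
YAW=-0.038; BOX=np.array([556.,-10.5])
def w(bx,by): return BOX+np.array([bx*np.cos(YAW)-by*np.sin(YAW),bx*np.sin(YAW)+by*np.cos(YAW)])
def b(p): d=np.array(p)[:2]-BOX; c,s=np.cos(YAW),np.sin(YAW); return np.array([d[0]*c+d[1]*s,-d[0]*s+d[1]*c])
def go(bx,by,tipz,yaw=YAW):
    s=r.sense(); R=Ro.from_euler('xyz',s["tcp_rot"]).as_matrix(); p=w(bx,by)
    d=np.array([p[0],p[1],tipz+r.nose_length])-s["eef_pos"]
    print("shift m",(R.T@d/1000).round(4),"spin",round(float(np.degrees(s["tcp_rot"][2]-yaw)),2))
def st():
    s=r.sense(); print(s["clock"],"tip box",b(s["eef_pos"]).round(1),"z",round(s["eef_pos"][2]-r.nose_length,1),"rot",s["tcp_rot"].round(3),"F",s["contact_force"].round(1),"open",round(s["opening"],2))
E
python3 -c "
from h import *
print(r.nose_length); st(); go(0,-185,140)"
```

```text
173.4
0.3 tip box [-255.4 -558.5] z 231.0 rot [-3.141 -0.     0.464] F [-0.   0.5 -0.4] open 1.0
shift m [ 0.4036 -0.2046  0.0911] spin 28.75
```

Emit:
{"fn": "carry_out", "kwargs": {
  "steps": [
    [[0,0.05,-0.025,0,3.5],[0,0.1,-0.05,0,7],[0,0.145,-0.074,0.01,10.5],[0,0.19,-0.097,0.02,14],[0,0.235,-0.12,0.03,17.5],[0,0.28,-0.142,0.04,21],[0,0.32,-0.162,0.05,24.5],[0,0.35,-0.177,0.06,28.7]]
  ]
}}

```text
clock: 1.1
eef_pos: [514.5, -242.2, 344.6]
tcp_rot: [3.142, -0.001, -0.04]
contact_force: [0.5, -0.2, 0.6]
opening: 0.004
```

```bash
python3 -c "
from h import *
st(); go(0,-185,110)"
```

```text
1.1 tip box [ -32.7 -233.1] z 171.2 rot [ 3.142e+00 -1.000e-03 -4.000e-02] F [ 0.5 -0.2  0.6] open 0.0
shift m [ 0.0325 -0.0482  0.0612] spin -0.09
```

Emit:
{"fn": "carry_out", "kwargs": {
  "steps": [
    [[0,0.016,-0.024,0.02,0],[0,0.0325,-0.048,0.04,0],[0,0.0325,-0.048,0.061,0],[0,0.0325,-0.048,0.061,0],[0,0.0325,-0.048,0.061,0]]
  ]
}}

```text
clock: 1.6
eef_pos: [548.8, -195.7, 283.7]
tcp_rot: [-3.141, 0.0, -0.04]
contact_force: [0.6, -0.9, -0.1]
opening: -0.003
```

```bash
python3 -c "
from h import *
st(); go(0,-185,83)
f=grab_frame('top');save(f,'top2',(300,150,500,280),3.5)
f=grab_frame('side');save(f,'side2',(300,80,520,280),3)"
```

```text
1.6 tip box [  -0.2 -185.3] z 110.3 rot [-3.141  0.    -0.04 ] F [ 0.6 -0.9 -0.1] open -0.0
shift m [ 0.0002 -0.0003  0.0273] spin -0.09
```

View pics/top2.png

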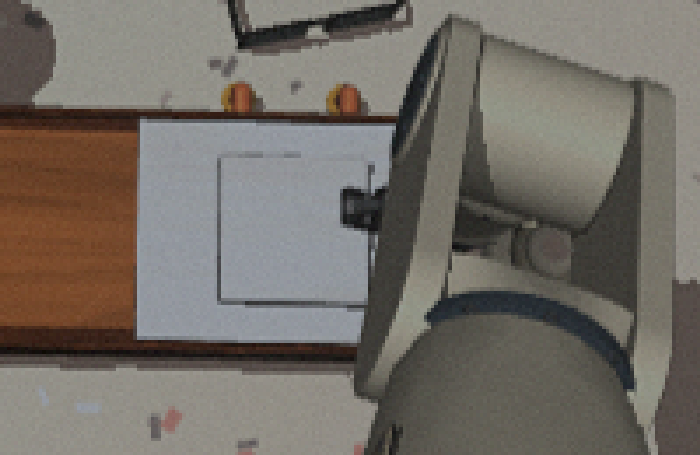

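View pics/side2.png

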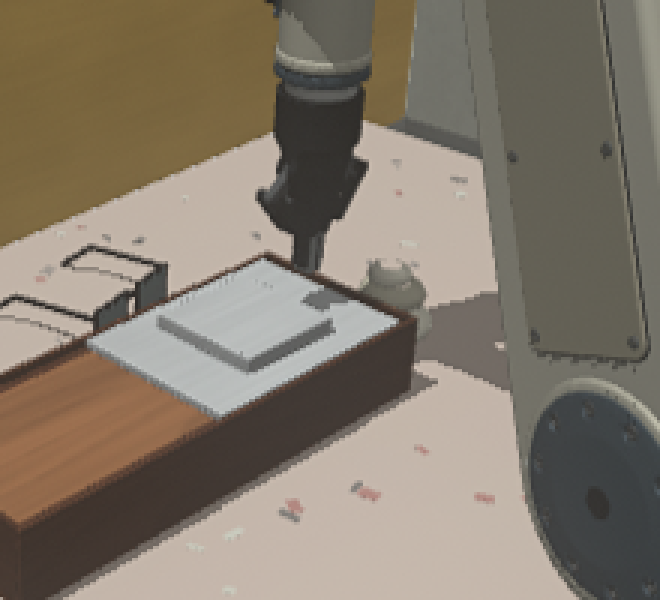

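Emit:
{"fn": "carry_out", "kwargs": {
  "steps": [
    [[0,0,0,0.014,0],[0,0,0,0.027,0],[0,0,0,0.027,0],[0,0,-0.01,0.027,0],[0,0,-0.02,0.027,0],[0,0,-0.03,0.027,0]]
  ]
}}

```text
clock: 2.3
eef_pos: [550.5, -165.4, 258.0]
tcp_rot: [3.141, -0.003, -0.04]
contact_force: [-0.9, -1.6, -0.3]
opening: 0.001
```

```bash
python3 -c "
from h import *
st(); go(0,40,83)
f=grab_frame('side');save(f,'side3',(300,80,520,280),3)"
```

```text
2.3 tip box [   0.3 -155. ] z 84.6 rot [ 3.141e+00 -3.000e-03 -4.000e-02] F [-0.9 -1.6 -0.3] open 0.0
shift m [-0.0008 -0.195   0.0014] spin -0.13
```

View pics/side3.png

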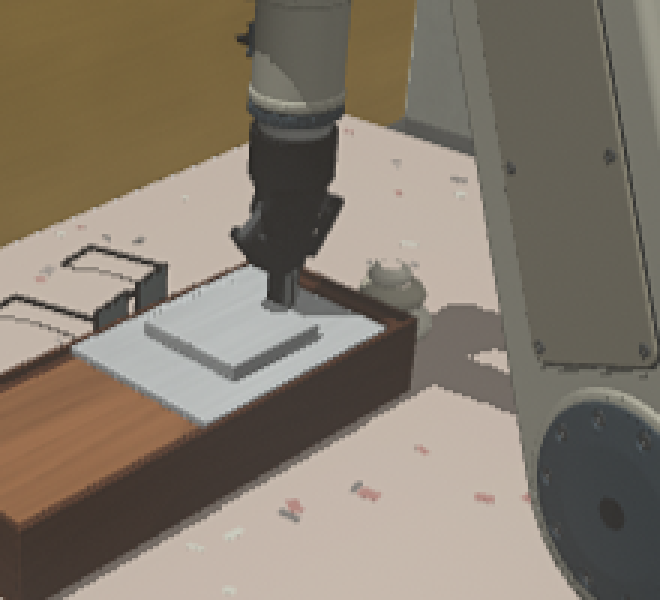

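Emit:
{"fn": "carry_out", "kwargs": {
  "steps": [
    [[0,0,-0.015,0.001,0],[0,0,-0.03,0.001,0],[0,0,-0.045,0.001,0],[0,0,-0.06,0.001,0],[0,0,-0.075,0.001,0],[0,0,-0.09,0.001,0],[0,0,-0.105,0.001,0],[0,0,-0.12,0.001,0]]
  ]
}}

```text
clock: 3.15
eef_pos: [555.5, -43.3, 257.7]
tcp_rot: [3.141, -0.004, -0.039]
contact_force: [-0.9, -6.1, 5.5]
opening: -0.004
```

```bash
python3 -c "
from h import *
st(); go(0,40,83)
f=grab_frame('side');save(f,'side4',(200,80,480,300),2.8)"
```

```text
3.15 tip box [  0.8 -32.8] z 84.3 rot [ 3.141 -0.004 -0.039] F [-0.9 -6.1  5.5] open -0.0
shift m [-0.0008 -0.0728  0.0012] spin -0.07
```

View pics/side4.png

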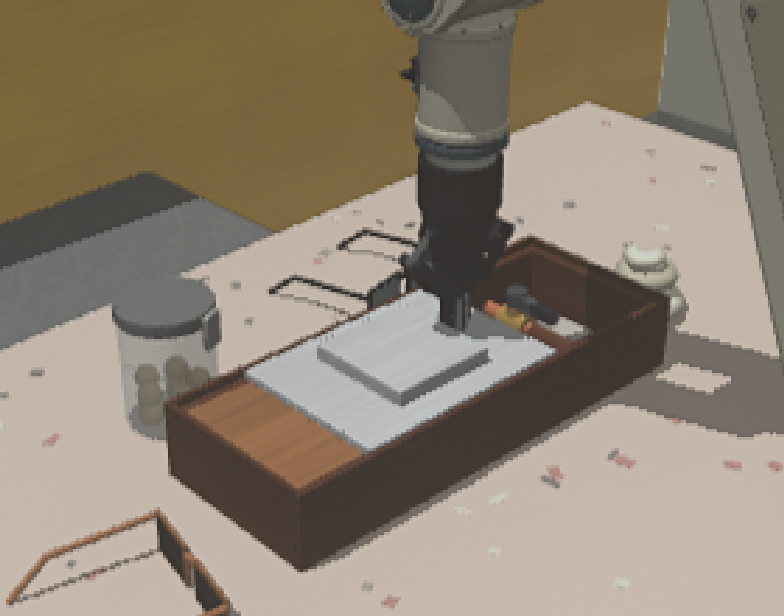

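Emit:
{"fn": "carry_out", "kwargs": {
  "steps": [
    [[0,0,-0.015,0,0],[0,0,-0.03,0,0],[0,0,-0.045,0,0],[0,0,-0.055,0,0],[0,0,-0.065,0,0],[0,0,-0.072,0,0],[0,0,-0.074,0,0],[0,0,-0.074,0,0]]
  ]
}}

```text
clock: 4.0
eef_pos: [558.3, 32.7, 257.5]
tcp_rot: [-3.141, -0.003, -0.039]
contact_force: [0.1, -0.4, -0.2]
opening: 0.001
```

```bash
python3 -c "
from h import *
st()
f=grab_frame('side');save(f,'side5',(200,80,480,300),2.8)"
```

```text
4.0 tip box [ 0.6 43.3] z 84.1 rot [-3.141e+00 -3.000e-03 -3.900e-02] F [ 0.1 -0.4 -0.2] open 0.0
```

View pics/side5.png

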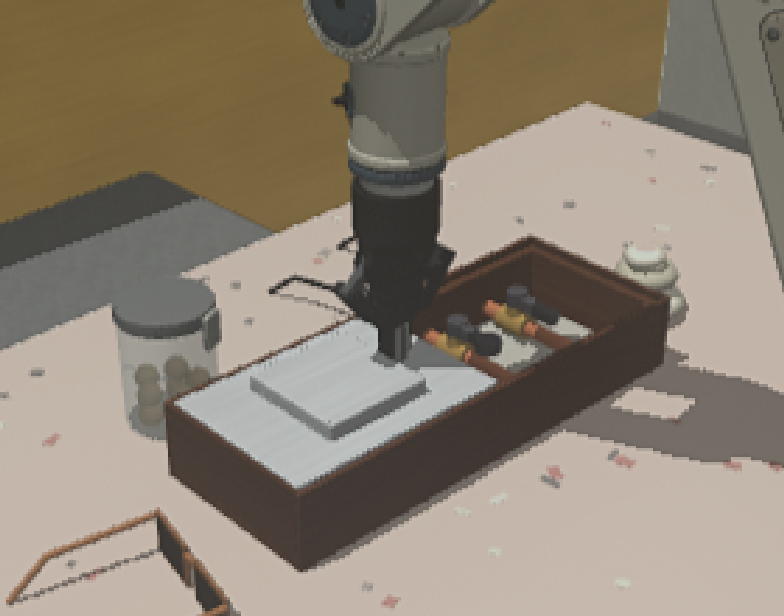

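Emit:
{"fn": "carry_out", "kwargs": {
  "steps": [
    [[0,0,-0.003,0,0],[0,0,-0.006,0,0],[0,0,-0.006,0,0]]
  ]
}}

```text
clock: 4.35
eef_pos: [558.7, 35.5, 257.5]
tcp_rot: [3.136, -0.003, -0.038]
contact_force: [1.9, -26.4, 0.5]
opening: -0.002
```

Emit:
{"fn": "carry_out", "kwargs": {
  "steps": [
    [[0,0,0.006,0,0],[0,0,0.014,0,0],[0,0,0.014,-0.03,0],[0,0,0.014,-0.06,0],[0,-0.04,0.014,-0.1,0],[0,-0.08,0.014,-0.14,0],[0,-0.12,0.014,-0.14,0],[0,-0.12,0.014,-0.14,0]]
  ]
}}

```text
clock: 5.15
eef_pos: [433.2, 26.7, 398.2]
tcp_rot: [3.137, -0.002, -0.038]
contact_force: [0.6, 0.3, 0.4]
opening: -0.002
```

```bash
python3 -c "
from h import *
st()
f=grab_frame('side');save(f,'side6',(200,130,480,300),2.8)
f=grab_frame('top');save(f,'top6',(240,150,470,300),3.4)"
```

```text
5.15 tip box [-124.1   32.5] z 224.8 rot [ 3.137e+00 -2.000e-03 -3.800e-02] F [0.6 0.3 0.4] open -0.0
```

View pics/side6.png

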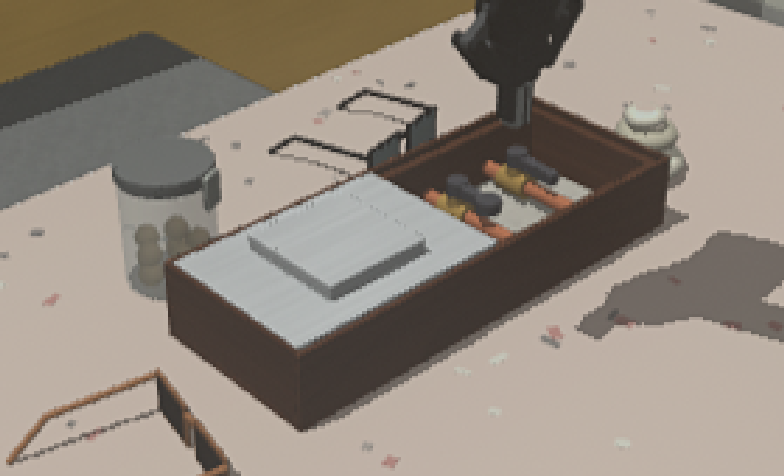

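View pics/top6.png

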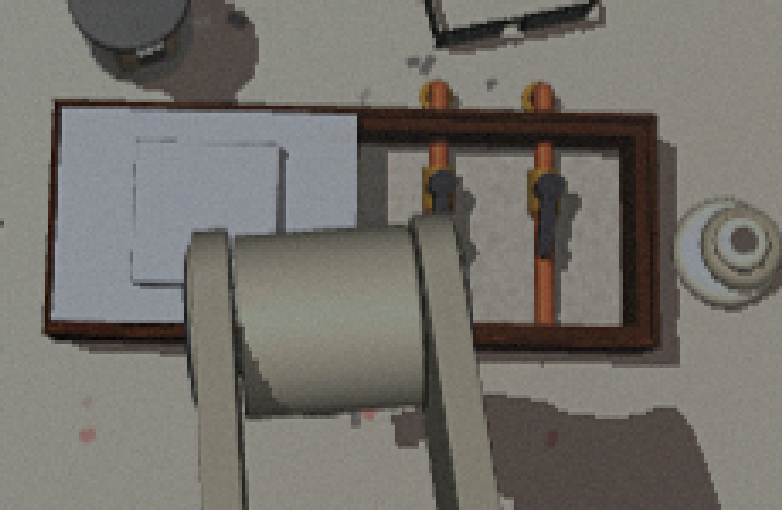

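Emit:
{"fn": "carry_out", "kwargs": {
  "steps": [
    [[0,-0.03,-0.04,0,0],[0,-0.05,-0.08,0,0],[0,-0.05,-0.12,0,0],[0,-0.05,-0.16,0,0],[0,-0.05,-0.2,0,0],[0,-0.05,-0.2,0,0]]
  ]
}}

```text
clock: 5.85
eef_pos: [396.2, 232.7, 396.2]
tcp_rot: [3.139, -0.006, -0.035]
contact_force: [-0.2, -0.2, 0.2]
opening: 0.001
```

Run:
```python
from h import *
st()
f=grab_frame('top');save(f,'top7',(320,165,450,265),6)
for k,(x,y) in {"disc piv":(35,-70),"bar piv":(35,-155)}.items():
    p=w(x,y); print(k,p, proj(f,[[p[0],p[1],62]]))
# check box inner edges
im=f["image"].astype(int)
m=(im.max(2)<75)&(im[:,:,0]-im[:,:,2]<12)
m[:, :345]=0; m[:,415:]=0; m[:198]=0; m[249:]=0
m=cv2.morphologyEx(m.astype(np.uint8),cv2.MORPH_OPEN,np.ones((3,3)))
for c in cv2.findContours(m,0,1)[0]:
    if cv2.contourArea(c)>25: q=cv2.boxPoints(cv2.minAreaRect(c)); print(q.round(1).tolist(),[b(p).round(1).tolist() for p in ray(f,q,60)])
```

```text
5.85 tip box [-169.   236.9] z 222.8 rot [ 3.139 -0.006 -0.035] F [-0.2 -0.2  0.2] open 0.0
disc piv [588.31537317 -81.77914602] [[369.76845428 203.70325993]]
bar piv [ 585.08615047 -166.7177834 ] [[401.54969425 204.54495598]]
[[397.0, 201.0], [405.0, 201.0], [405.0, 224.0], [397.0, 224.0]] [[44.7, -143.2], [45.2, -164.6], [-16.9, -164.4], [-17.4, -143.1]]
[[365.0, 200.0], [374.0, 200.0], [374.0, 223.0], [365.0, 223.0]] [[45.1, -57.3], [45.7, -81.5], [-16.4, -81.9], [-17.0, -58.0]]
```

View pics/top7.png

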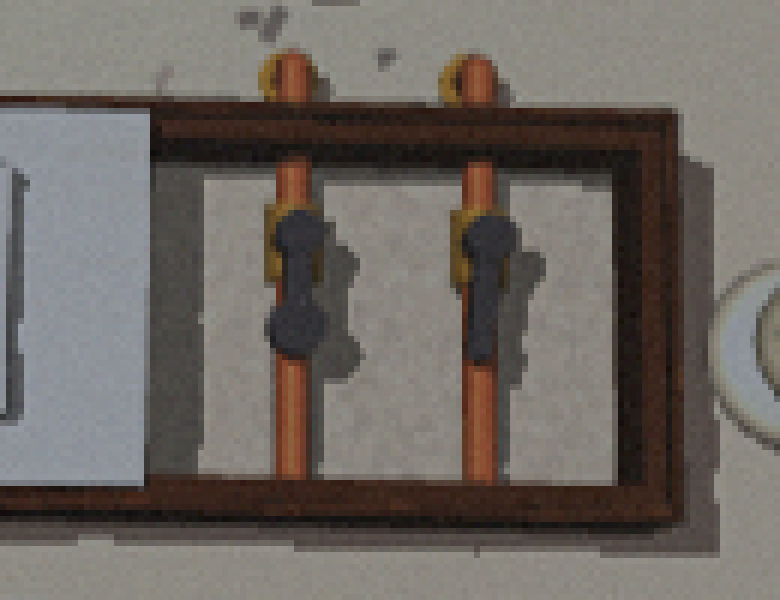

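```bash
python3 -c "
from h import *
st(); print(r.sense()['qpos'].round(2)); go(-7,-107,130)"
```

```text
5.9 tip box [-169.3  235. ] z 222.5 rot [ 3.137 -0.005 -0.034] F [-0.3 -1.2  0.4] open -0.0
[ 0.53  0.1   1.99 -0.01  1.05  2.14]
shift m [0.1606 0.3421 0.0948] spin 0.21
```

Emit:
{"fn": "carry_out", "kwargs": {
  "steps": [
    [[0,0.02,0.045,0,-8],[0,0.04,0.088,0,-16],[0,0.06,0.13,0,-24],[0,0.08,0.172,0,-32],[0,0.1,0.215,0,-40],[0,0.12,0.257,0,-48],[0,0.14,0.3,0.02,-56],[0,0.16,0.336,0.04,-64]]
  ]
}}

```text
clock: 6.7
eef_pos: [535.7, -94.5, 366.9]
tcp_rot: [3.134, 0.001, 1.031]
contact_force: [1.1, 0.7, 0.5]
opening: -0.002
```

```bash
python3 -c "
from h import *
st(); print(r.sense()['qpos'].round(2)); go(-7,-103,110,YAW+np.pi/2)"
```

```text
6.7 tip box [-17.1 -84.7] z 193.5 rot [3.134e+00 1.000e-03 1.031e+00] F [1.1 0.7 0.5] open -0.0
[-0.18  0.27  1.85 -0.    1.02  0.37]
shift m [-0.0111  0.017   0.0836] spin -28.77
```

Emit:
{"fn": "carry_out", "kwargs": {
  "steps": [
    [[0,-0.005,0.008,0.01,-8],[0,-0.011,0.017,0.03,-16],[0,-0.011,0.017,0.05,-24],[0,-0.011,0.017,0.07,-28.8],[0,-0.011,0.017,0.083,-28.8],[0,-0.011,0.017,0.083,-28.8],[0,-0.011,0.017,0.083,-28.8]]
  ]
}}

```text
clock: 7.4
eef_pos: [545.3, -113.5, 284.1]
tcp_rot: [3.136, 0.005, 1.531]
contact_force: [0.5, -1.1, 0.7]
opening: 0.001
```

```bash
python3 -c "
from h import *
st(); print(r.sense()['qpos'].round(2)); go(-7,-103,45,YAW+np.pi/2)
f=grab_frame('side');save(f,'side8',(280,100,480,270),3.5)
f=grab_frame('top');save(f,'top8',(320,165,450,265),6)"
```

```text
7.4 tip box [  -6.8 -103.3] z 110.7 rot [3.136 0.005 1.531] F [ 0.5 -1.1  0.7] open 0.0
[-0.21  0.39  1.88 -0.    0.86 -0.16]
shift m [ 0.0006 -0.0006  0.0657] spin -0.11
```

View pics/side8.png

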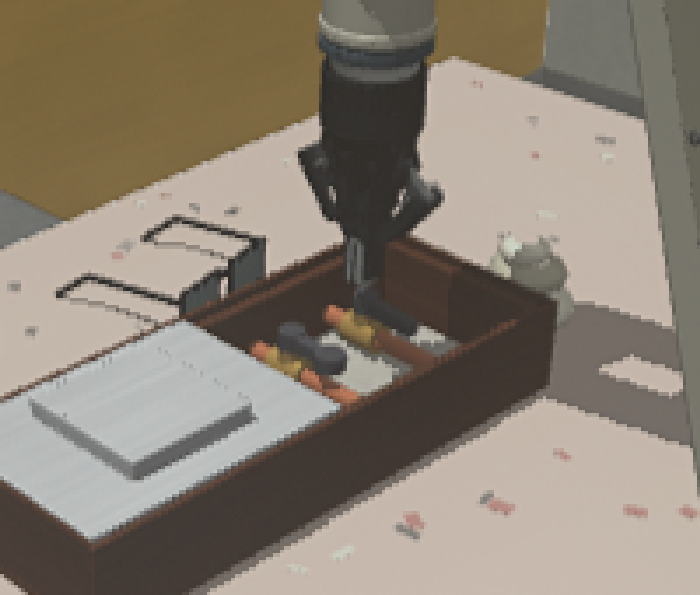

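View pics/top8.png

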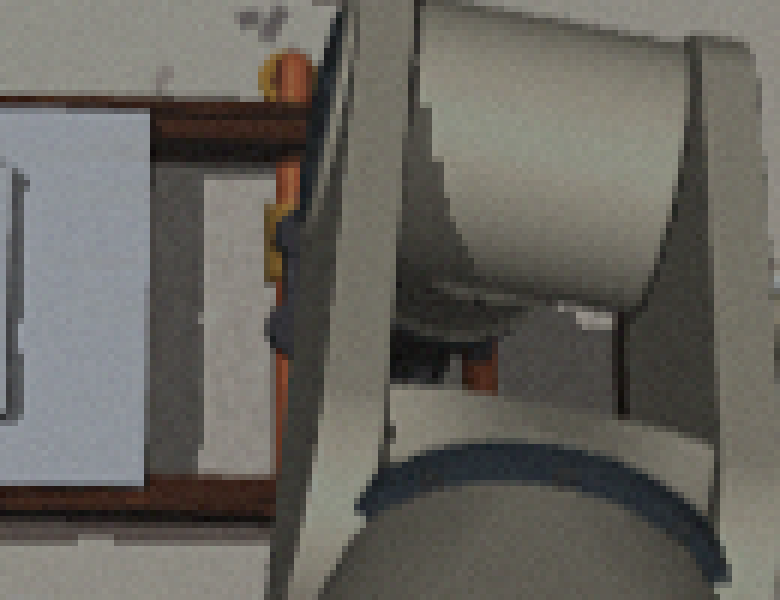

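Emit:
{"fn": "carry_out", "kwargs": {
  "steps": [
    [[0,0,0,0.02,0],[0,0,0,0.04,0],[0,0,0,0.055,0],[0,0,0,0.065,0],[0,0,0,0.065,0]]
  ]
}}

```text
clock: 8.0
eef_pos: [545.8, -113.5, 219.0]
tcp_rot: [3.136, 0.005, 1.532]
contact_force: [0.3, 0.2, -0.4]
opening: 0.003
```

Run:
```python
from h import *
st()
f=grab_frame('side');save(f,'side9',(280,100,480,270),3.5)
for t in range(0,100,10):
    a=np.radians(t); c=np.array([35-42*np.cos(a),-70+42*np.sin(a)])-24*np.array([np.sin(a),np.cos(a)])
    print(t,end=' '); go(c[0],c[1],46,YAW+np.pi/2-a)
```

```text
8.0 tip box [  -6.3 -103.3] z 45.6 rot [3.136 0.005 1.532] F [ 0.3  0.2 -0.4] open 0.0
0 shift m [ 0.0094 -0.0011  0.0003] spin -0.05
10 shift m [ 0.017  -0.0046  0.0003] spin 9.95
20 shift m [ 0.0252 -0.0067  0.0002] spin 19.95
30 shift m [ 0.0336 -0.0074  0.0002] spin 29.95
40 shift m [ 0.042  -0.0067  0.0002] spin 39.95
50 shift m [ 0.0501 -0.0045  0.0001] spin 49.95
60 shift m [ 0.0577 -0.0009  0.0001] spin 59.95
70 shift m [0.0646 0.004  0.0001] spin 69.95
80 shift m [0.0706 0.01   0.0001] spin 79.95
90 shift m [0.0754 0.0169 0.0002] spin 89.95
```

View pics/side9.png

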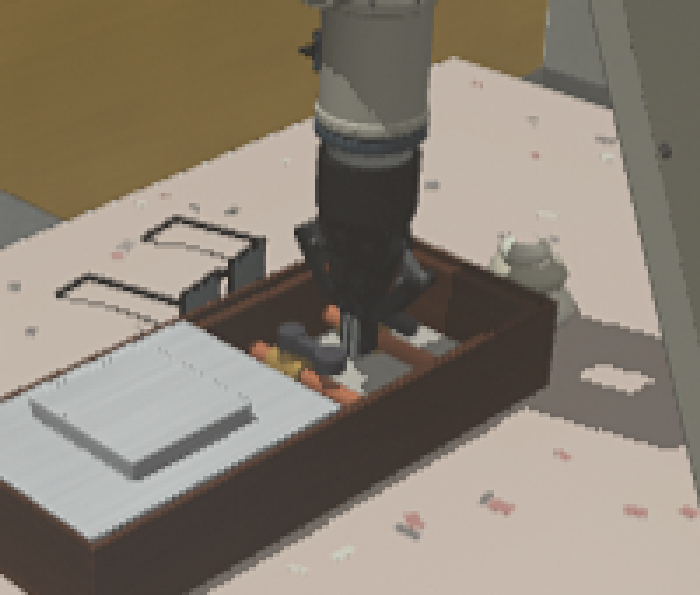

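Emit:
{"fn": "carry_out", "kwargs": {
  "steps": [
    [[0,0.009,-0.001,0,0],[0,0.015,-0.004,0,7.5],[0,0.021,-0.006,0,15],[0,0.027,-0.007,0,22.5],[0,0.034,-0.0075,0,30],[0,0.04,-0.007,0,37.5],[0,0.046,-0.006,0,45],[0,0.046,-0.006,0,45]]
  ]
}}

```text
clock: 8.85
eef_pos: [542.2, -66.5, 220.4]
tcp_rot: [3.132, -0.003, 0.745]
contact_force: [-0.4, 0.2, 0.7]
opening: 0.001
```

Run:
```python
from h import *
st()
f=grab_frame('side');save(f,'side10',(280,100,480,270),3.5)
for t in range(45,105,5):
    a=np.radians(t); c=np.array([35-42*np.cos(a),-70+42*np.sin(a)])-24*np.array([np.sin(a),np.cos(a)])
    print(t,end=' '); go(c[0],c[1],46,YAW+np.pi/2-min(a,np.pi/2))
```

```text
8.85 tip box [-11.6 -56.4] z 47.0 rot [ 3.132e+00 -3.000e-03  7.450e-01] F [-0.4  0.2  0.7] open 0.0
45 shift m [-0.0004  0.0004  0.0009] spin 0.15
50 shift m [ 0.0034 -0.0016  0.0009] spin 5.15
55 shift m [ 0.0073 -0.0031  0.0008] spin 10.15
60 shift m [ 0.0113 -0.0044  0.0008] spin 15.15
65 shift m [ 0.0155 -0.0053  0.0008] spin 20.15
70 shift m [ 0.0197 -0.0058  0.0009] spin 25.15
75 shift m [ 0.0239 -0.0059  0.0009] spin 30.15
80 shift m [ 0.0281 -0.0057  0.0009] spin 35.15
85 shift m [ 0.0323 -0.0051  0.0009] spin 40.15
90 shift m [ 0.0364 -0.0042  0.0009] spin 45.15
95 shift m [ 0.0404 -0.0029  0.0009] spin 45.15
100 shift m [ 0.0443 -0.0013  0.001 ] spin 45.15
```

View pics/side10.png

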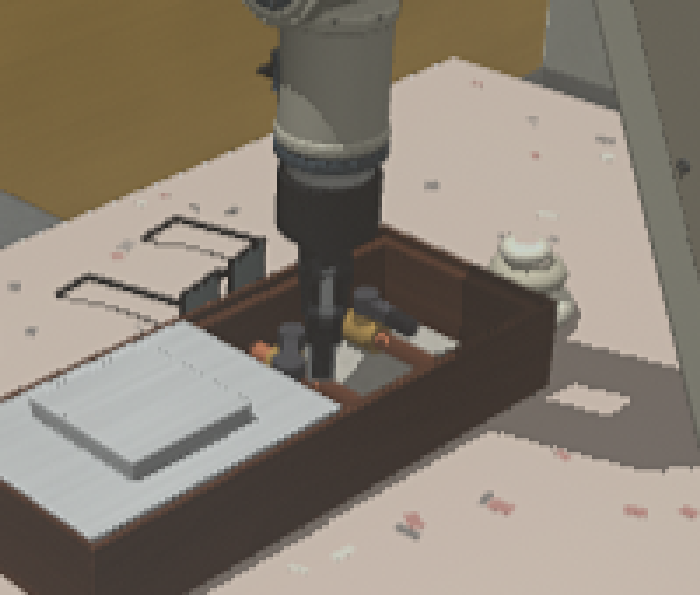

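The handle is about halfway round (disc at crop ≈(290,370)). The bar has not moved. I'll push on to the stop.

Emit:
{"fn": "carry_out", "kwargs": {
  "steps": [
    [[0,0.005,-0.002,0,7.5],[0,0.011,-0.004,0,15],[0,0.017,-0.0055,0,22.5],[0,0.024,-0.006,0,30],[0,0.03,-0.0055,0,37.5],[0,0.036,-0.004,0,45],[0,0.038,-0.0035,0,45],[0,0.038,-0.0035,0,45]]
  ]
}}

```text
clock: 9.7
eef_pos: [566.1, -38.5, 220.1]
tcp_rot: [3.136, -0.004, -0.031]
contact_force: [-7.2, -2.1, 4.1]
opening: -0.003
```

Run:
```python
from h import *
st()
f=grab_frame('side');save(f,'side11',(280,100,480,270),3.5)
```

```text
9.7 tip box [ 11.1 -27.6] z 46.7 rot [ 3.136 -0.004 -0.031] F [-7.2 -2.1  4.1] open -0.0
```

View pics/side11.png

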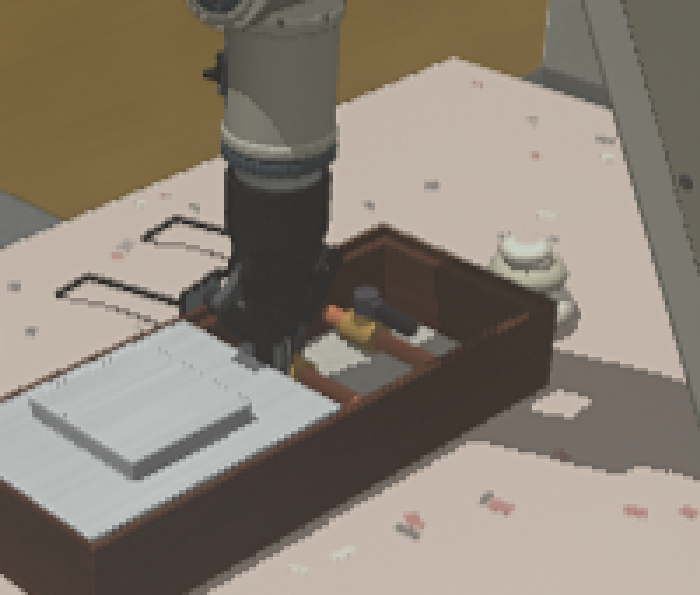

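Emit:
{"fn": "carry_out", "kwargs": {
  "steps": [
    [[0,0.002,0,0,0],[0,0.003,0,0,0],[0,0.003,0,0,0]]
  ]
}}

```text
clock: 10.05
eef_pos: [567.1, -38.7, 219.9]
tcp_rot: [3.136, 0.002, -0.026]
contact_force: [-9.5, -1.0, 6.9]
opening: 0.002
```

Emit:
{"fn": "carry_out", "kwargs": {
  "steps": [
    [[0,-0.006,0,0,0],[0,-0.015,0,0,0],[0,-0.015,0,-0.03,0],[0,-0.015,0,-0.07,0],[0,-0.015,0,-0.11,0],[0,-0.03,0,-0.15,0],[0,-0.07,0,-0.18,0],[0,-0.11,0,-0.18,0]]
  ]
}}

```text
clock: 10.85
eef_pos: [457.5, -34.9, 404.0]
tcp_rot: [3.136, -0.006, -0.024]
contact_force: [-0.9, 1.1, -0.4]
opening: 0.001
```

Emit:
{"fn": "carry_out", "kwargs": {
  "steps": [
    [[0,-0.03,-0.04,0,0],[0,-0.06,-0.08,0,0],[0,-0.06,-0.12,0,0],[0,-0.06,-0.16,0,0],[0,-0.06,-0.2,0,0],[0,-0.06,-0.24,0,0],[0,-0.06,-0.26,0,0],[0,-0.06,-0.26,0,0]]
  ]
}}

```text
clock: 11.65
eef_pos: [403.4, 228.3, 402.3]
tcp_rot: [3.137, -0.006, -0.019]
contact_force: [-0.4, 0.2, 0.2]
opening: 0.003
```

Run:
```python
from h import *
st()
f=grab_frame('top');save(f,'top12',(320,165,450,265),6);save(f,'top12f')
for n,p in {"disc_end shut":(35,-28,68),"piv":(35,-70,62),"open edge of cover":(0,114-116,78)}.items():
    q=w(p[0],p[1]); print(n,(proj(f,[[q[0],q[1],p[2]]])-[320,165])*6)
s=grab_frame('side');save(s,'side12',(180,100,460,310),2.8)
```

```text
11.65 tip box [-161.6  232.9] z 228.9 rot [ 3.137 -0.006 -0.019] F [-0.4  0.2  0.2] open 0.0
disc_end shut [[205.27918477 227.38712581]]
piv [[298.61072568 232.21955957]]
open edge of cover [[146.42279073 300.62098295]]
```

View pics/top12.png

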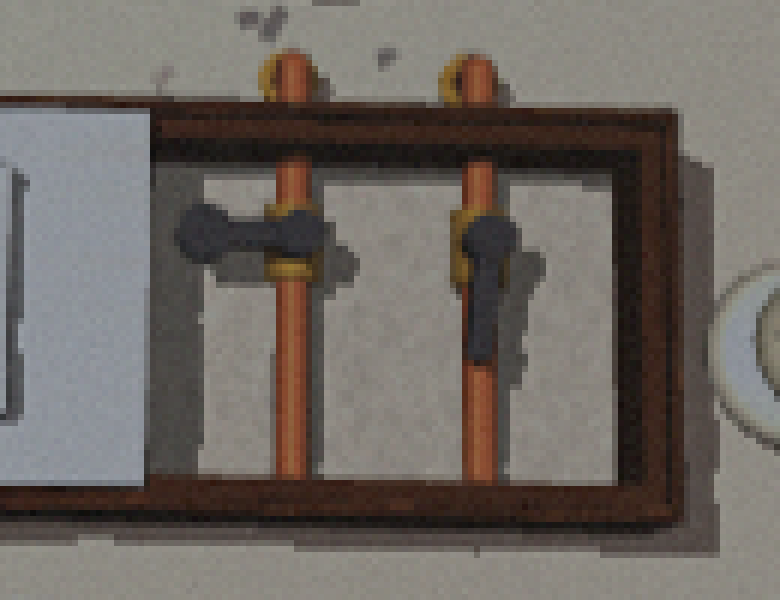

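View pics/side12.png

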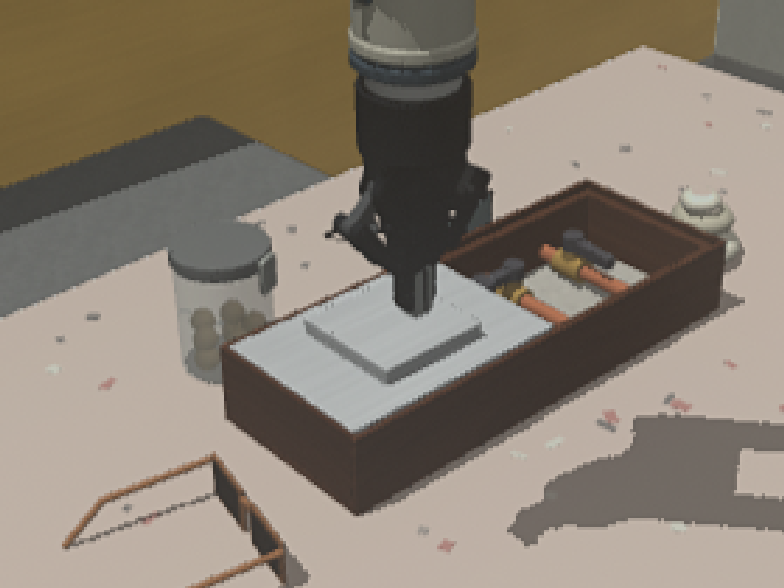

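View pics/top12f.png

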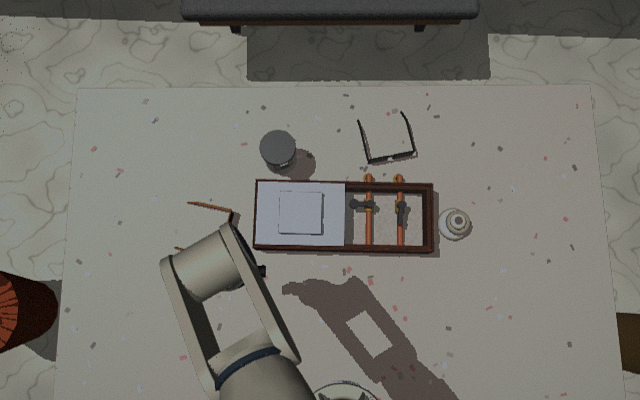

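```bash
python3 -c "
from h import *
print(workorder.sign_off()); st()"
```

```text
the job is handed in; nothing more can be done
None
the job is handed in; nothing more can be done
```

I slid the cover along its track to the far end stop and pushed the disc-ended handle clockwise to its stop. Then I lifted the arm clear and handed the job in, with the clock at about 12 s. The hand-in reported no verdict.

What the last checks showed:
- **Cover:** It met the end stop, with the push force rising to 26 N. In the last top image its edge was within about 1 mm of where it should be when fully open.
- **Disc handle:** It measured about 1.55 rad (±0.04) in the image, against the 1.42 needed. Pushing harder at the end raised the force to about 9.5 N with almost no movement.
- **Plain bar and ornaments:** By eye, the bar, canister, black sunglasses and pebbles had not moved in the before and after pictures. The arm partly hid the brown sunglasses in the last top image, but their visible parts had not shifted. I did not measure these displacements in millimetres.
- **Arm:** It was clear of everything, with the fingertips about 229 mm above the surface and no real contact force.

The only disagreement was in the box's yaw: the fitted edges gave −0.031 to −0.050 rad. I used −0.038, and the later contacts and images agreed with it.

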